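# Bring a marked lens under the centring pointer and lock the stage

### The arm

A 6-joint arm with a two-finger parallel gripper is mounted at the origin on the work surface. World frame = base frame: x ahead of the robot, y to its left, z up, the work surface at z = 0. Lengths are in mm, angles in rad, forces in N, time in s.
With the tool pointing down it reaches from about 350 to 975 mm from the base axis. Payload 7.1 kg.
Tool frame: the origin (TCP) lies at the very end of the fingers, on their centre line; the grasp point (between the pads) lies 19 mm behind it; z points along the fingers, y is the line along which they close (so a half turn about z gives the same grasp; the last joint's range is limited). The gripper opens to 88 mm and grips with 3 to 60 N. Pads are 20 mm wide; open, the fingers measure 115 mm over their backs; the gripper's body (75 mm by 178 mm) begins 61 mm behind the grasp point.
Start: joints at [1.195, 0.423, 1.63, -0, 1.089, -0.019], TCP at [218.266, 585.632, 222.675] pointing down, gripper open.
Joint ranges: [-3, 3], [-0.9, 2.11], [0.09, 2.58], [-1.31, 4.45], [0.11, 2.69], [-2.54, 2.54]. Speed limits (rad/s): [2.39, 2.39, 3.01, 3.14, 3.14, 3.14].

### API

Orientations are given as a rotation vector (axis times angle).
In Python, from workcell import ctrl, optics gives the robot as it stands.
- The arm moves only by the shell command python3 -m jog 'ROWS'. ROWS is JSON, a list of rows, each a list of 7 numbers: the shift along the tool's x, y, z in units of 40 mm (1.0 is 40 mm), then the turn, a rotation vector about the tool's x, y, z in units of 6 degrees (1.0 is 6 degrees), then the opening, from 0 (shut) to 1 (fully open). A call has 1 to 20 rows; each row shifts and turns the commanded pose from where the row before left it, along the tool's axes as they then stand; what a row does not reach is not made up. A row lasts 1/10 s, in which the tool goes at most 50 mm and 8.59 degrees, less where a joint would pass 70% of its speed; a pose out of reach is approached as far as the arm can. A call is refused whole if a number of a shift passes 1 or a number of a turn 1, either way. A call with a gripper value outside its range is refused whole. The fingers move at their own pace and stop on an object; the grip force is fixed at half the most. Time passes only in rows, so rows that do not move let the fingers close. It gives the time, the measured TCP pose, the force, the opening and the grip force at its end, in the units of the state.
- ctrl.get_obs(): the state, without advancing time (a new reading comes with each control period).
- optics.get_image(name): name is "scene" or "top" or "wrist"; returns the picture (400x640x3 uint8, red, green, blue); there is no depth.
- optics.camera_model(name): a dict with "fov_y" (degrees; the focal length in pixels is half the picture's height over the tangent of half this angle, whatever the lens; pixels are square), "cx", "cy" (the principal point, pixels), "view" (4x4, takes a point from world to camera coordinates); the wrist camera has in their place "hand_eye" (4x4, takes a point from camera to tool coordinates, whose origin is the TCP and whose axes are the flange's). Camera axes: x right, y up, looking along -z (the intrinsics and any distortion apply to the point x, -y, -z); pixel columns grow to the right and rows downward; lengths in mm; the calibration is good to about 2 mm. A picture is of the moment at which its call begins: read the wrist's pose just before it. camera_model takes no time and is no camera call.
- ctrl.close_job(): hands the job in; it is judged then, once.
Trained networks look in the newest picture that a camera, given by its name, has taken for a name from the list of things; names that differ only in an ending like _2 or _b are one class to them, and where a whole thing is asked for, a point or a joint stands for the part that bears it (a point fixed in the world has none). Each returns a list of dicts, best first, with "conf" (0 to 1); they miss things now and then, are a little off and sometimes report something else, mostly with a low value. They report only what shows in the picture. A call takes as long as a camera call.
- optics.masks_of(target, camera): "pixels" (400x640 bool, what is visible of it) and "extent" ([centre column, centre row, width, height] in pixels, round what is visible of it).
The state is a dict: "t": time; "qpos": joint angles; "qvel": joint speeds; "joint_torque": joint torques, N m; "ee_pos": TCP position; "orientation": TCP orientation; "ft_force": force on the tool from outside, world axes, zero at the start; "moment": the same for the moment, N m; "width": finger opening in mm; "grasp_force": force on a finger pad.
Only numpy, scipy, OpenCV 4.12 (cv2) and the standard library are available. Lean on these libraries where they do the work, as an engineer would, in place of code of your own. Each camera call takes 0.05 s, during which the arm holds its last target. There are 200 camera calls.

### The job

Slide the orange transport lock of the lens stage all the way to its free stop (the green end) before you move the carrier. Then move the carrier by its blue knob until the pointer stands over the middle of the blue dot, and slide the lock fully home again to the red end so the carrier is secured there. Don't touch the lenses or their round black holder, and leave the other things where they are.

Things in the scene. Friction and masses are not known exactly. Their poses are not given: they have to be found in the camera images.
- stage: lens stage: white fixed base 330 x 470 mm, 50 mm high. Origin on the table right below the pointer; the base spans -170..160 mm in its x (away from the robot) and -250..220 mm in its y (left). White column, 32 mm across, 195 mm high, at (125, 175) mm; from it a 14 mm bar runs to the pointer at height 178 mm. Knobs on the blue far panel are not used
- pointer_tip (a point): tip of the brass pointer, pointing straight down, at (0, 0, 100) mm of the stage; 15 mm above the lens dots
- lock_grip (a point): middle of the top of the orange lock grip: upright block 36 (stage x) x 22 (stage y) x 45 mm high, top 100 mm above the table. It slides along the stage x on the right of the base; at joint value 0 it is at (-130, -205) mm of the stage. Steel stops 12 mm high end its track. Red pad beside the locked end (near the robot), green pad beside the free end (far)
- lock (a joint): position of the lock along the stage's +x: 0 m = locked (red end, near), 0.08 m = free (green end, far). Needs about 3 N and stays where it is left. Starts near the locked end
- carrier_knob (a point): middle of the top of the blue carrier knob: upright cylinder 26 mm across, from 79 to 120 mm above the table, on an arm 125 mm in front (stage -x) of the carrier's middle
- carrier_mid (a point): middle of the square aluminium carrier, 150 x 150 mm, on its top face 76 mm above the table; axes as the stage's
- lens_holder: round black lens holder, 146 mm across, 6 mm thick, top 82 mm above the table, on the carrier; stiffly held at whatever angle it has been set, and not to be turned. Carries the two lenses. Origin at the centre of its underside
- cross_x (a joint): carrier's travel along the stage's x: 0 puts the carrier's middle level with the pointer; range -0.065 to 0.05 m, about 2 N to move
- cross_y (a joint): carrier's travel along the stage's y: 0 puts the carrier's middle level with the pointer; range -0.06 to 0.06 m, about 2 N to move
- blue_dot (a point): centre of the blue dot (12 mm across) on top of one of the two clear lenses (64 mm across) fixed in the holder, 38 mm from the holder's centre; it may lie left, right, or towards the robot. Dot 85 mm above the table
- orange_dot (a point): centre of the orange dot on the other lens, across from the blue one; not the one to bring under the pointer
- rule: thin aluminium rule, 130 x 24 x 6 mm, lying on the left of the stage's base; not to be disturbed. Origin at the centre of its underside
- handset: white keypad handset, 170 x 75 x 30 mm, on the table right of the stage; not to be disturbed. Origin at the centre of its underside
- mouse: black computer mouse, 100 x 60 x 30 mm, on the table in front of the stage, left; not to be disturbed. Origin at the centre of its underside
- card: yellow-rimmed filter plate, 110 x 90 x 8 mm, on the table in front of the stage, right; not to be disturbed. Origin at the centre of its underside
- sprayer: clear bottle with a white cap, 64 mm across, 170 mm high, left behind; not to be disturbed. Origin at the centre of its underside
- cup: blue mug, 76 mm across, 90 mm high, right behind; not to be disturbed. Origin at the centre of its underside

How it is judged:
By the outcome, as a careful person would: the job done as asked, in the order asked, and still so for the second after the job is handed in, with the robot touching nothing.
It also fails if it takes over 58 s, if anything falls off the work surface, if the arm or the gripper's body presses on something with over 40 N, if the wrist force passes 120 N, or if a joint passes its speed limit or range.

## Working session

There is one attempt and no reset: what is moved stays moved. The work goes in short steps, Python scripts to look and compute and a shell command to move; the robot and the scene stay as the last step left them, time stands still between calls to the robot, and variables do not carry over. Pictures are saved under pics/ and viewed, at most 10 in all, crops included, and the job is handed in when it is done.

```bash
ls; mkdir -p pics
python3 - <<'E'
from workcell import ctrl, optics
import cv2, numpy as np
np.set_printoptions(suppress=True,precision=4)
o=ctrl.get_obs(); print(o)
ims=[]
for n in ["scene","top"]:
    im=optics.get_image(n); cv2.imwrite(f"pics/{n}0.png",im[:,:,::-1])
    print(n,optics.camera_model(n))
    for t in ["stage","lock_grip","carrier_knob","blue_dot","orange_dot","lens_holder","pointer_tip","carrier_mid","mouse","card","handset"]:
        for d in optics.masks_of(t,n)[:2]:
            print(t,round(d["conf"],2),np.round(d["extent"],1))
print(optics.camera_model("wrist"))
E
```

```text
pics
{'t': 0.0, 'qpos': array([ 1.195 ,  0.4238,  1.6307, -0.    ,  1.0886, -0.019 ]), 'qvel': array([ 0.0003, -0.0003,  0.0003,  0.0003, -0.0002,  0.0008]), 'joint_torque': array([  0.0013, -54.4618, -27.3672,   0.0644,   0.0229,  -0.0002]), 'ee_pos': array([218.0499, 585.1114, 221.9005]), 'orientation': array([-0.5573, -3.0915,  0.0024]), 'ft_force': array([-0.343 ,  0.8918,  0.6066]), 'moment': array([0.007 , 0.0247, 0.0252]), 'grasp_force': 0.0, 'width': 87.59839529415346}
scene {'fov_y': 42.67025941853415, 'cx': 320.1569074009962, 'cy': 199.91611437411922, 'view': array([[   -0.8782,     0.4782,    -0.0105,   444.3859],
       [   -0.2555,    -0.4504,     0.8555,    14.9834],
       [    0.4043,     0.754 ,     0.5177, -1630.0607],
       [    0.    ,     0.    ,     0.    ,     1.    ]])}
stage 0.59 [287.8 260.6 200.5 158.8]
lock_grip 0.69 [279.6 195.1  13.4  17.1]
carrier_knob 0.57 [311.4 234.2  84.6  62.8]
blue_dot 0.66 [319.2 233.8  26.9  12.8]
blue_dot 0.39 [311.4 236.8  84.7  63.1]
orange_dot 0.83 [300.5 246.4  27.6  19.5]
orange_dot 0.52 [280.6 167.2  49.6  29.3]
lens_hol
[... 805 characters left out ...]
 0.94 [284.  197.9  22.7  24.1]
orange_dot 0.71 [275.9 174.1  21.4  21.3]
lens_holder 0.86 [279.7 185.7  54.4  54. ]
pointer_tip 0.92 [297.2 172.4 182.1 133.2]
pointer_tip 0.66 [281.2 185.1  51.9  55. ]
carrier_mid 0.83 [281.6 196.2  61.1  79.7]
mouse 0.68 [276.3 173.3  27.4  23. ]
mouse 0.64 [189.7 278.6  38.4  35.4]
card 0.87 [402.8 289.5  43.   47.7]
handset 0.6 [465.6 247.3  49.5  65.3]
{'fov_y': 61.08209695662713, 'cx': 317.75042814548675, 'cy': 200.26145404807554, 'hand_eye': array([[  -0.0008,    0.9538,    0.3005,   83.6047],
       [   1.    ,    0.0007,    0.0004,    1.8157],
       [   0.0002,    0.3005,   -0.9538, -160.732 ],
       [   0.    ,    0.    ,    0.    ,    1.    ]])}
```

Run:
```python
import cv2
im=cv2.imread("pics/top0.png")
cv2.imwrite("pics/t1.png",cv2.resize(im[80:320,170:490],(800,600),interpolation=cv2.INTER_CUBIC))
im=cv2.imread("pics/scene0.png")
cv2.imwrite("pics/s1.png",cv2.resize(im[130:350,170:463],(799,600),interpolation=cv2.INTER_CUBIC))
```

```text
(no output)
```

View pics/t1.png

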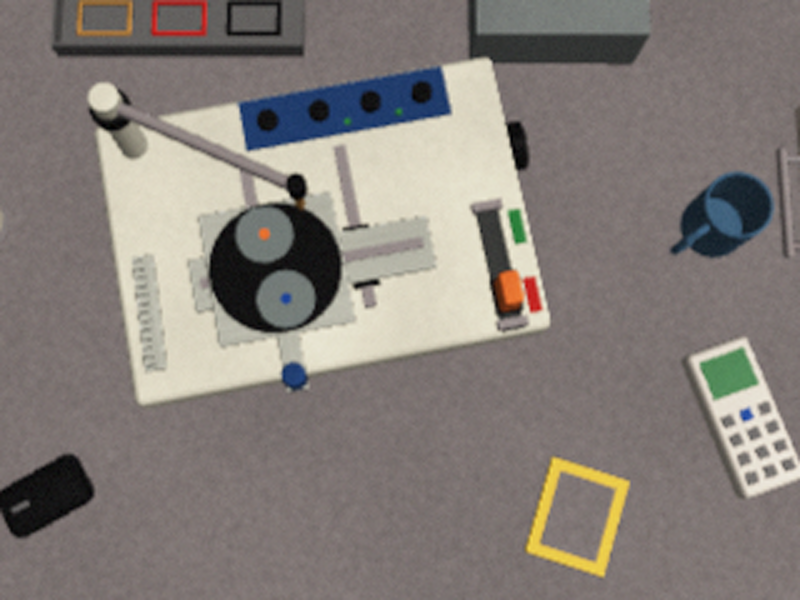

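View pics/s1.png

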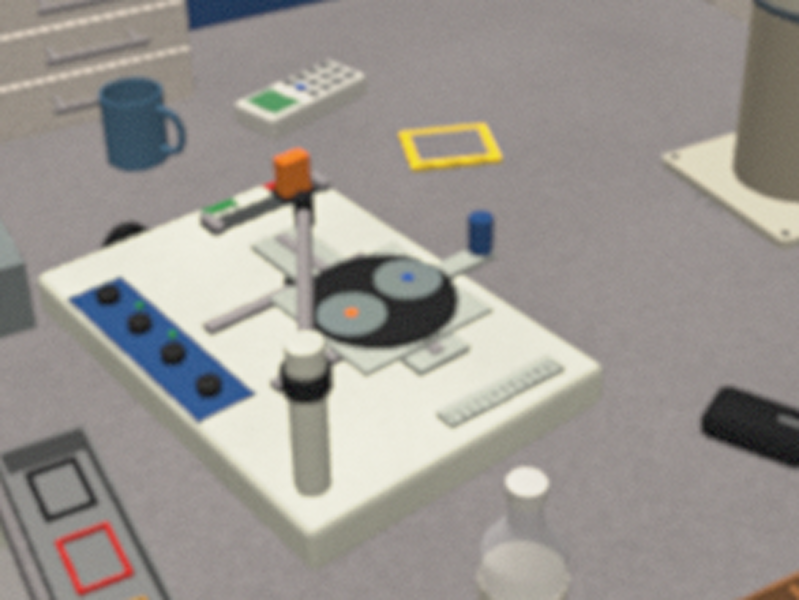

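```bash
cat > h.py <<'E'
from workcell import ctrl, optics
import cv2, numpy as np
from scipy.optimize import least_squares
from scipy.spatial.transform import Rotation as R
np.set_printoptions(suppress=True,precision=2)
def project(P,name,obs=None):
    m=optics.camera_model(name); P=np.atleast_2d(P).astype(float)
    if name=="wrist":
        T=np.eye(4);T[:3,:3]=R.from_rotvec(obs["orientation"]).as_matrix();T[:3,3]=obs["ee_pos"]
        V=np.linalg.inv(T@m["hand_eye"])
    else: V=m["view"]
    c=P@V[:3,:3].T+V[:3,3]; f=200/np.tan(np.radians(m["fov_y"]/2))
    return np.c_[m["cx"]+f*c[:,0]/-c[:,2], m["cy"]-f*c[:,1]/-c[:,2]]
def to_z(uv,z,name,obs=None,x0=(600,0)):
    return least_squares(lambda p:(project([p[0],p[1],z],name,obs)[0]-uv),x0,x_scale=100).x
def w(p,S):  # stage->world
    c,s=np.cos(p[2]),np.sin(p[2]); S=np.atleast_2d(S).astype(float)
    return np.c_[p[0]+c*S[:,0]-s*S[:,1],p[1]+s*S[:,0]+c*S[:,1],S[:,2]]
E
python3 - <<'E'
from h import *
def t(u,v): return (170+u/2.5,80+v/2.5)
def s(u,v): return (170+u/2.727,130+v/2.727)
def model(q):
    lk,cx,cy,a=q[3:7]; d=np.array([np.cos(a),np.sin(a)])*38
    return w(q,[[-170,220,50],[-170,-250,50],[160,-250,50],[160,220,50],[125,175,195],[0,0,100],
     [-130+lk,-205,100],[cx-125,cy,120],[cx+d[0],cy+d[1],85],[cx-d[0],cy-d[1],85]])
T=np.array([t(140,402),t(549,325),t(490,58),(np.nan,)*2,t(103,97),t(300,202),t(510,280),t(294,371),t(286,298),t(264,234)])
Sc=np.array([s(601,369),s(322,183),s(40,280),s(315,538),s(306,343),(np.nan,)*2,s(292,156),s(481,217),s(407,277),s(351,312)])
def res(q):
    M=model(q); r=np.r_[project(M,"top")-T,(project(M,"scene")-Sc)].ravel(); return r
def f(q): r=res(q); return r[~np.isnan(r)]
q=least_squares(f,[650,0,0.15,10,0,0,-2.5],loss='soft_l1',x_scale=[100,100,.1,10,10,10,.5]).x
print(q); print(res(q).reshape(2,10,2)); print(model(q))
print("goal cx,cy",-38*np.cos(q[6]),-38*np.sin(q[6]))
o=ctrl.get_obs(); print(R.from_rotvec(o["orientation"]).as_matrix())
E
```

```text
[636.06  47.69   0.19   8.95 -52.3   37.19  -2.99]
[[[-3.88  1.37]
  [ 0.22  0.84]
  [-0.72 -1.82]
  [  nan   nan]
  [-1.42 -0.69]
  [-0.67  2.88]
  [-1.23  0.91]
  [-0.99  0.73]
  [-0.41 -0.32]
  [-0.43 -0.43]]

 [[ 2.73 -1.77]
  [-6.73 -6.8 ]
  [-2.21 -2.89]
  [-1.54 -0.76]
  [-0.59 -0.8 ]
  [  nan   nan]
  [-1.27 -0.4 ]
  [-0.34 -1.44]
  [-0.18 -1.18]
  [-0.18 -0.92]]]
[[ 427.95  232.05   50.  ]
 [ 515.77 -229.67   50.  ]
 [ 839.95 -168.01   50.  ]
 [ 752.14  293.71   50.  ]
 [ 726.16  242.96  195.  ]
 [ 636.06   47.69  100.  ]
 [ 555.44 -176.32  100.  ]
 [ 454.94   51.1   120.  ]
 [ 541.89   61.86   85.  ]
 [ 613.59   87.06   85.  ]]
goal cx,cy 37.57292720571043 5.681121473299533
[[-0.94  0.35 -0.  ]
 [ 0.35  0.94  0.  ]
 [ 0.    0.   -1.  ]]
```

```bash
python3 -m jog '[[0,0,-0.2,0,0,-0.87,1],[0,0,-0.2,0,0,-0.87,1],[0,0,-0.2,0,0,-0.87,1],[0,0,-0.2,0,0,-0.87,1],[0,0,-0.1,0,0,-0.87,1],[0,0,-0.1,0,0,-0.87,1],[-0.35,-0.97,0,0,0,0,1],[-0.35,-0.97,0,0,0,0,1],[-0.35,-0.97,0,0,0,0,1],[-0.35,-0.97,0,0,0,0,1],[-0.35,-0.97,0,0,0,0,1],[-0.35,-0.97,0,0,0,0,1],[-0.35,-0.97,0,0,0,0,1],[-0.35,-0.97,0,0,0,0,1],[-0.35,-0.97,0,0,0,0,1]]'
python3 -m jog '[[-0.35,-0.97,0,0,0,0,1],[-0.35,-0.97,0,0,0,0,1],[-0.35,-0.97,0,0,0,0,1],[-0.35,-0.97,0,0,0,0,1],[-0.35,-0.97,0,0,0,0,1],[-0.35,-0.97,0,0,0,0,1],[-0.35,-0.97,0,0,0,0,1],[-0.35,-0.97,0,0,0,0,1],[-0.35,-0.97,0,0,0,0,1],[0,0,0,0,0,0,1],[0,0,0,0,0,0,1]]'
python3 - <<'E'
from h import *
o=ctrl.get_obs(); im=optics.get_image("wrist"); np.save("pics/w1.npy",im)
print(o["qpos"],o["ee_pos"],o["orientation"])
cv2.imwrite("pics/w1.png",cv2.resize(im[:,:,::-1],(800,500),interpolation=cv2.INTER_CUBIC))
E
```

```text
t: 2.7
ee_pos: [408.6, 265.0, 262.9]
orientation: [-0.298, 3.127, 0.0]
ft_force: [0.8, 0.1, 0.7]
width: 87.5
grasp_force: 0.0
t: 3.8
ee_pos: [597.4, -53.2, 262.3]
orientation: [0.295, -3.127, -0.001]
ft_force: [-0.9, -0.4, 0.3]
width: 87.9
grasp_force: 0.0
[-0.11  0.34  1.65  0.    1.15 -1.87] [597.39 -53.23 262.29] [ 0.29 -3.13 -0.  ]
```

View pics/w1.png

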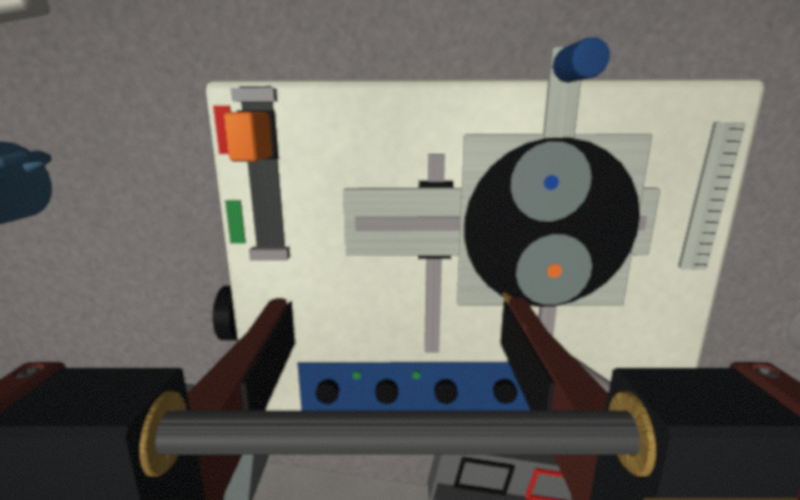

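```bash
cat >> h.py <<'E'
def model(q):
    lk,cx,cy,a=q[3:7]; d=np.array([np.cos(a),np.sin(a)])*38
    return w(q,[[-170,220,50],[-170,-250,50],[0,0,100],
     [-130+lk,-205,100],[cx-125,cy,120],[cx+d[0],cy+d[1],85],[cx-d[0],cy-d[1],85]])
E
python3 - <<'E'
from h import *
o=ctrl.get_obs()
W=np.array([(763,82),(208,84),(506,297),(239,137),(595,55),(551,182.5),(554,271.5)])/1.25
res=lambda q: (project(model(q),"wrist",o)-W).ravel()
q=least_squares(res,[636,47,0.19,9,-52,37,-2.99],loss='soft_l1',x_scale=[100,100,.1,10,10,10,.5]).x
print(q,R.from_rotvec(o["orientation"]).as_matrix()); print(res(q).reshape(-1,2)); print(model(q))
print("goal",-38*np.cos(q[6]),-38*np.sin(q[6]))
c=np.cos(q[2]);s=np.sin(q[2]); 
Rm=R.from_rotvec(o["orientation"]).as_matrix()
print("to lock (tool mm)",Rm.T@(model(q)[3]-o["ee_pos"]))
E
```

```text
[639.38  48.52   0.19   0.29 -56.16  39.34  -3.  ] [[-0.98 -0.19 -0.  ]
 [-0.19  0.98  0.  ]
 [ 0.    0.   -1.  ]]
[[ 8.37  0.03]
 [-5.56 -0.27]
 [-0.83  0.89]
 [ 0.67 -0.06]
 [-1.83  0.86]
 [ 0.64 -0.46]
 [ 0.68 -0.64]]
[[ 430.68  232.21   50.  ]
 [ 519.98 -229.22   50.  ]
 [ 639.38   48.52  100.  ]
 [ 550.99 -177.39  100.  ]
 [ 454.05   52.72  120.  ]
 [ 540.84   64.11   85.  ]
 [ 612.7    88.84   85.  ]]
goal 37.62698681271098 5.311295830216377
to lock (tool mm) [  68.55 -114.22  162.35]
```

```bash
python3 -m jog '[[0.43,-0.715,0.5,0,0,0,1],[0.43,-0.715,0.5,0,0,0,1],[0.43,-0.715,0.5,0,0,0,1],[0.43,-0.715,0.5,0,0,0,1],[0,0,0,0,0,0,1],[0,0,0,0,0,0,1]]'
python3 - <<'E'
from h import *
o=ctrl.get_obs(); im=optics.get_image("wrist"); np.save("pics/w2.npy",im)
print(o["qpos"],o["ee_pos"],o["orientation"])
for d in optics.masks_of("lock_grip","wrist")[:2]: print(d["conf"],d["extent"])
m=model([639.38,48.52,.19,0.29,-56.16,39.34,-3]); print(project(m,"wrist",o)[3]*1.25)
cv2.imwrite("pics/w2.png",cv2.resize(im[:,:,::-1],(800,500),interpolation=cv2.INTER_CUBIC))
E
```

```text
t: 4.45
ee_pos: [551.1, -177.1, 182.7]
orientation: [0.297, -3.127, -0.001]
ft_force: [-0.6, 0.1, -0.7]
width: 87.7
grasp_force: 0.0
[-0.33  0.41  1.76  0.    0.97 -2.09] [ 551.09 -177.08  182.68] [ 0.3  -3.13 -0.  ]
0.75 [316.1, 197.4, 33.5, 60.2]
[393.91 259.05]
```

View pics/w2.png

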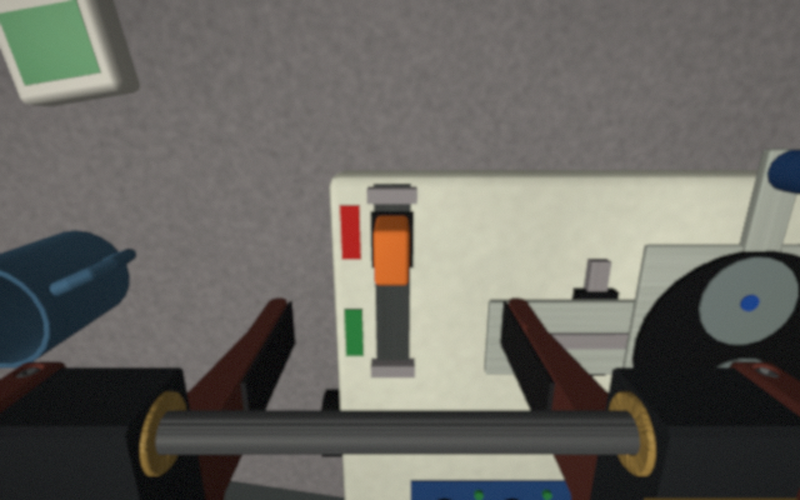

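```bash
python3 -m jog '[[0,0,0.6,0,0,0,1],[0,0,0.6,0,0,0,1],[0,0,0.6,0,0,0,1],[0,0,0.5,0,0,0,1],[0,0,0.37,0,0,0,1],[0,0,0,0,0,0,1],[0,0,0,0,0,0,0.1],[0,0,0,0,0,0,0.1],[0,0,0,0,0,0,0.1],[0,0,0,0,0,0,0.1],[0,0,0,0,0,0,0.1],[0,0,0,0,0,0,0.1],[0,0,0,0,0,0,0.1],[0,0,0,0,0,0,0.1]]'
```

```text
t: 5.95
ee_pos: [551.5, -178.0, 75.8]
orientation: [0.298, -3.127, -0.0]
ft_force: [-0.6, -1.1, 1.0]
width: 27.4
grasp_force: 0.8
```

```bash
python3 -m jog '[[0,0,0,0,0,0,0.1],[0,0,0,0,0,0,0.1],[0,0,0,0,0,0,0.1],[0,0,0,0,0,0,0.1]]'
```

```text
t: 6.35
ee_pos: [552.3, -180.3, 75.9]
orientation: [-0.298, 3.126, -0.005]
ft_force: [0.0, -11.6, -3.9]
width: 22.0
grasp_force: 30.0
```

```bash
python3 -m jog '[[0,-0.07,0,0,0,0,0.1],[-0.25,0,0,0,0,0,0.1],[-0.25,0,0,0,0,0,0.1],[-0.25,0,0,0,0,0,0.1],[-0.25,0,0,0,0,0,0.1],[-0.25,0,0,0,0,0,0.1],[-0.25,0,0,0,0,0,0.1],[-0.25,0,0,0,0,0,0.1],[0,0,0,0,0,0,0.1],[0,0,0,0,0,0,0.1]]'
```

```text
t: 7.35
ee_pos: [622.2, -167.1, 75.9]
orientation: [-0.298, 3.125, -0.0]
ft_force: [2.7, 3.1, 0.9]
width: 22.2
grasp_force: 30.0
```

```bash
for i in 1; do python3 -m jog '[[-0.05,0,0,0,0,0,0.1],[-0.05,0,0,0,0,0,0.1],[0,0,0,0,0,0,0.1]]'; python3 -m jog '[[-0.05,0,0,0,0,0,0.1],[-0.05,0,0,0,0,0,0.1],[0,0,0,0,0,0,0.1],[0,0,0,0,0,0,0.1]]'; done
```

```text
t: 7.65
ee_pos: [624.1, -166.8, 75.9]
orientation: [0.297, -3.126, -0.001]
ft_force: [-2.6, 2.3, 4.6]
width: 21.9
grasp_force: 30.0
t: 8.05
ee_pos: [626.9, -166.2, 75.9]
orientation: [0.297, -3.124, -0.001]
ft_force: [-7.6, 0.5, 7.7]
width: 21.8
grasp_force: 30.0
```

```bash
python3 -m jog '[[-0.05,0,0,0,0,0,0.1],[-0.05,0,0,0,0,0,0.1],[0,0,0,0,0,0,0.1],[0,0,0,0,0,0,0.1]]'; python3 -m jog '[[-0.05,0,0,0,0,0,0.1],[-0.05,0,0,0,0,0,0.1],[0,0,0,0,0,0,0.1],[0,0,0,0,0,0,0.1]]'
```

```text
t: 8.45
ee_pos: [627.3, -166.1, 75.8]
orientation: [0.297, -3.117, -0.002]
ft_force: [-20.5, -4.1, 16.8]
width: 22.2
grasp_force: 30.0
t: 8.85
ee_pos: [628.7, -165.8, 75.4]
orientation: [0.297, -3.112, -0.002]
ft_force: [-26.9, -5.7, 21.5]
width: 22.0
grasp_force: 30.0
```

```bash
python3 -m jog '[[0.09,0,0,0,0,0,0.1],[0,0,0,0,0,0,0.1],[0,0,0,0,0,0,1],[0,0,0,0,0,0,1],[0,0,0,0,0,0,1],[0,0,0,0,0,0,1],[0,0,0,0,0,0,1],[0,0,0,0,0,0,1],[0,0,-0.5,0,0,0,1],[0,0,-0.7,0,0,0,1],[0,0,-0.7,0,0,0,1],[0.7,0,-0.7,0,0,0,1],[0.7,0,0,0,0,0,1],[0,0,0,0,0,0,1],[0,0,0,0,0,0,1]]'
python3 - <<'E'
from h import *
o=ctrl.get_obs(); im=optics.get_image("wrist"); np.save("pics/w3.npy",im)
print(o["qpos"],o["ee_pos"],o["orientation"],o["width"])
q=[639.38,48.52,.19,76,-56.16,39.34,-3]
print(project(model(q),"wrist",o)*1.25)
cv2.imwrite("pics/w3.png",cv2.resize(im[:,:,::-1],(800,500),interpolation=cv2.INTER_CUBIC))
E
```

```text
t: 10.35
ee_pos: [578.0, -175.9, 180.2]
orientation: [-0.297, 3.127, -0.0]
ft_force: [0.6, -0.9, 0.2]
width: 87.8
grasp_force: 0.0
[-0.32  0.44  1.71  0.    0.99 -2.08] [ 578.02 -175.88  180.19] [-0.3   3.13 -0.  ] 87.77982629293749
[[1039.76  139.69]
 [ 332.5   140.78]
 [ 704.92  404.71]
 [ 400.47  333.26]
 [ 890.21  124.46]
 [ 773.61  265.86]
 [ 760.25  368.08]]
```

View pics/w3.png

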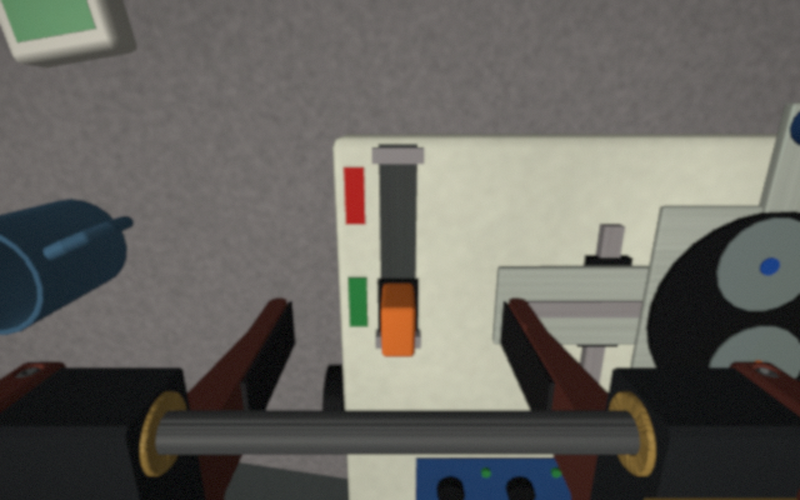

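```bash
python3 -m jog '[[0.245,0.775,-0.1,0,0,0,1],[0.245,0.775,-0.1,0,0,0,1],[0.245,0.775,-0.1,0,0,0,1],[0.245,0.775,-0.1,0,0,0,1],[0.245,0.775,0,0,0,0,1],[0.245,0.775,0,0,0,0,1],[0.245,0.775,0,0,0,0,1],[0.245,0.775,0,0,0,0,1],[0,0,0,0,0,0,1],[0,0,0,0,0,0,1]]'
python3 - <<'E'
from h import *
o=ctrl.get_obs(); im=optics.get_image("wrist"); np.save("pics/w4.npy",im)
print(o["qpos"],o["ee_pos"],o["orientation"],o["width"])
q=[639.38,48.52,.19,76,-56.16,39.34,-3]
print(project(model(q),"wrist",o)*1.25)
cv2.imwrite("pics/w4.png",cv2.resize(im[:,:,::-1],(800,500),interpolation=cv2.INTER_CUBIC))
E
```

```text
t: 11.4
ee_pos: [454.9, 53.8, 195.8]
orientation: [-0.301, 3.127, -0.0]
ft_force: [-0.3, -0.4, 0.4]
width: 88.1
grasp_force: 0.0
[ 0.09  0.22  2.01 -0.    0.92 -1.67] [454.89  53.77 195.78] [-0.3   3.13 -0.  ] 88.10308716114535
[[633.09 245.83]
 [ 11.17 244.93]
 [342.19 477.42]
 [ 56.85 418.  ]
 [393.06 261.75]
 [386.39 359.15]
 [400.67 443.25]]
```

View pics/w4.png

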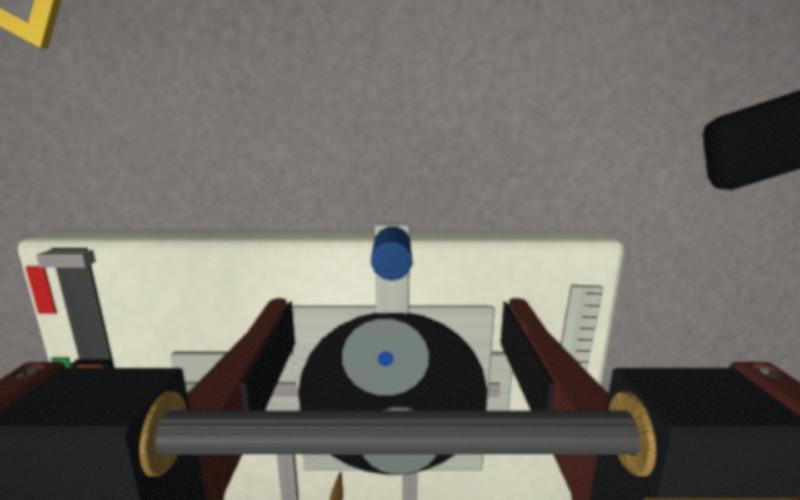

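```bash
python3 -m jog '[[0.02,-0.02,0.6,0,0,0,1],[0,0,0.6,0,0,0,1],[0,0,0.6,0,0,0,1],[0,0,0.5,0,0,0,1],[0,0,0.3,0,0,0,1],[0,0,0,0,0,0,1],[0,0,0,0,0,0,0.1],[0,0,0,0,0,0,0.1],[0,0,0,0,0,0,0.1],[0,0,0,0,0,0,0.1],[0,0,0,0,0,0,0.1],[0,0,0,0,0,0,0.1],[0,0,0,0,0,0,0.1],[0,0,0,0,0,0,0.1],[0,0,0,0,0,0,0.1],[0,0,0,0,0,0,0.1],[0,0,0,0,0,0,0.1],[0,0,0,0,0,0,0.1]]'
```

```text
t: 13.25
ee_pos: [453.6, 52.0, 91.9]
orientation: [0.298, -3.127, 0.0]
ft_force: [-0.2, -1.9, 1.6]
width: 25.5
grasp_force: 30.0
```

```bash
python3 -m jog '[[-0.13,-0.047,0,0,0,0,0.1],[-0.26,-0.094,0,0,0,0,0.1],[-0.26,-0.094,0,0,0,0,0.1],[-0.26,-0.094,0,0,0,0,0.1],[-0.26,-0.094,0,0,0,0,0.1],[-0.26,-0.094,0,0,0,0,0.1],[-0.26,-0.094,0,0,0,0,0.1],[-0.26,-0.094,0,0,0,0,0.1],[-0.26,-0.094,0,0,0,0,0.1],[-0.13,-0.047,0,0,0,0,0.1],[0,0,0,0,0,0,0.1],[0,0,0,0,0,0,0.1],[0,0,0,0,0,0,0.1]]'
python3 - <<'E'
from h import *
o=ctrl.get_obs(); print(o["ee_pos"])
im=optics.get_image("wrist")[:,:,::-1]; np.save("pics/w5.npy",im)
t=optics.get_image("top")[:,:,::-1]; s=optics.get_image("scene")[:,:,::-1]
q=[639.38,48.52,.19,76,37.6,5.3,-3]
for n in ["wrist","top","scene"]: print(n,project(model(q),n,o)[[2,4,5]])
a=cv2.resize(im,(800,500))[:300]
b=cv2.resize(t[130:220,240:360],(400,300),interpolation=cv2.INTER_CUBIC); c=cv2.resize(s[195:285,250:370],(400,300),interpolation=cv2.INTER_CUBIC)
cv2.imwrite("pics/m5.png",np.vstack([cv2.resize(im[210:400,160:480],(800,300)),np.hstack([b,c])]))
E
```

```text
t: 14.55
ee_pos: [552.3, 36.2, 91.9]
orientation: [-0.298, 3.126, -0.001]
ft_force: [2.7, -0.9, 0.3]
width: 25.4
grasp_force: 30.0
[552.3   36.2   91.92]
wrist [[307.24 401.11]
 [315.75 288.32]
 [307.88 380.22]]
top [[289.04 162.5 ]
 [292.43 192.19]
 [289.42 164.1 ]]
scene [[282.26 233.7 ]
 [310.69 215.59]
 [282.54 238.58]]
```

View pics/m5.png

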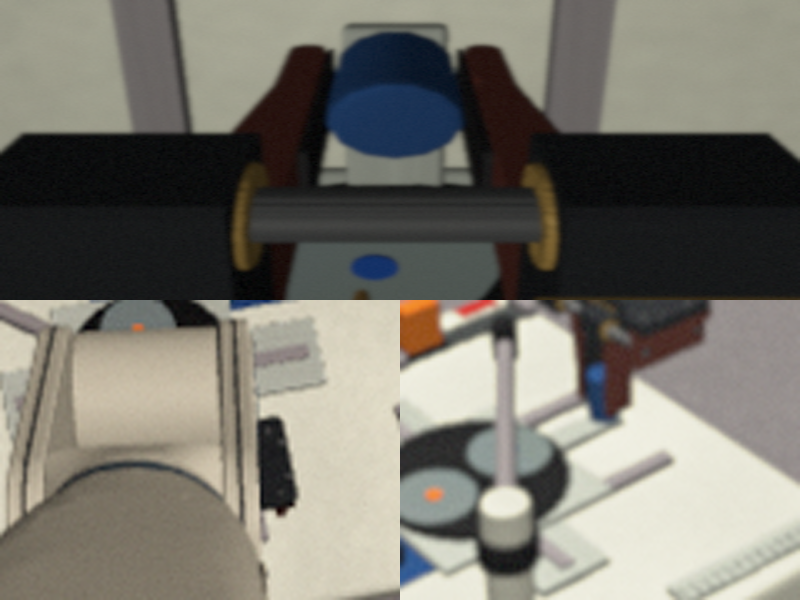

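```bash
python3 -m jog '[[0,0,0,0,0,0,1],[0,0,0,0,0,0,1],[0,0,0,0,0,0,1],[0,0,0,0,0,0,1],[0,0,0,0,0,0,1],[0,0,-0.5,0,0,0,1],[0,0,-0.8,0,0,0,1],[0,0,-0.7,0,0,0,1],[0,-0.9,0,0,0,0,1],[0,-0.9,0,0,0,0,1],[-0.5,-0.9,0,0,0,0,1],[-0.8,0,0,0,0,0,1],[-0.8,0,0,0,0,0,1],[-0.5,0,0,0,0,0,1],[0,0,0,0,0,0,1],[0,0,0,0,0,0,1]]'
python3 - <<'E'
from h import *
o=ctrl.get_obs(); print(o["ee_pos"])
im=optics.get_image("wrist")[:,:,::-1]; cv2.imwrite("pics/w6.png",im)
q=[639.38,48.52,.19,76,37.6,5.3,-3]
p=project(model(q),"wrist",o); print(p)
for d in optics.masks_of("blue_dot","wrist")[:2]: print(d["conf"],d["extent"])
u,v=p[2].astype(int); x0=min(max(u-50,0),540); y0=max(v-40,0); print(x0,y0)
cv2.imwrite("pics/m6.png",cv2.resize(im[y0:y0+75,x0:x0+100],(800,600),interpolation=cv2.INTER_CUBIC))
E
```

```text
t: 16.3
ee_pos: [673.5, -49.9, 171.2]
orientation: [0.298, -3.126, -0.0]
ft_force: [-0.7, 0.8, -0.8]
width: 87.9
grasp_force: 0.0
[673.51 -49.88 171.24]
[[774.29 -59.11]
 [106.24 -58.6 ]
 [459.82 193.03]
 [161.75 115.24]
 [501.57  57.72]
 [451.79 187.47]
 [454.08 275.92]]
0.76 [451.7, 185.9, 83.4, 78.3]
409 153
```

View pics/m6.png

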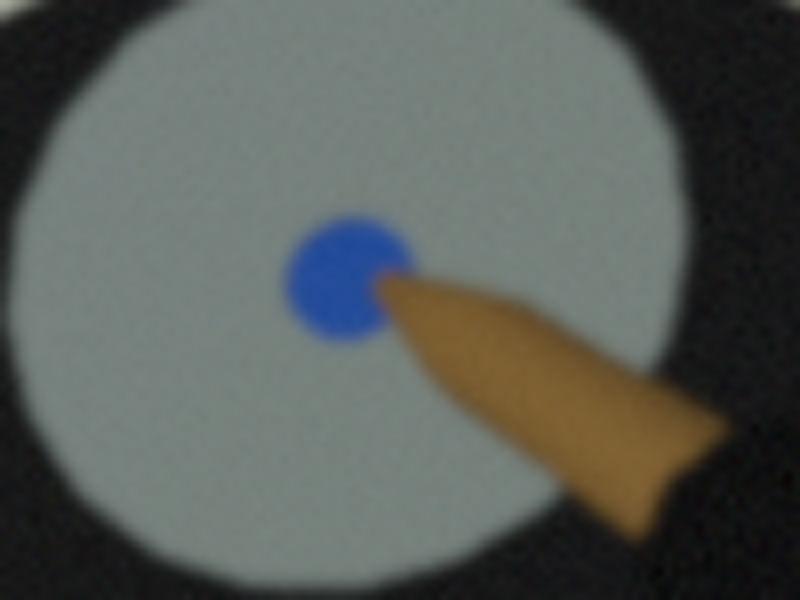

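Run:
```python
from h import *
o=ctrl.get_obs()
Rm=R.from_rotvec(o["orientation"]).as_matrix()
for tip in [(380,275),(374,278)]:
    T=to_z(np.array([409+tip[0]/8,153+tip[1]/8]),100,"wrist",o); D=to_z(np.array([409+350/8,153+279/8]),85,"wrist",o)
    print(T,D,"shift carrier in tool mm",(Rm.T@np.r_[T-D,0]))
```

```text
[635.43  44.94] [639.16  49.29] shift carrier in tool mm [ 4.48 -3.57  0.01]
[635.8  44.5] [639.16  49.29] shift carrier in tool mm [ 4.2  -4.07  0.  ]
```

Run:
```python
from h import *
o=dict(ee_pos=[552.3,36.2,91.92],orientation=[-.298,3.126,-.001])
Rm=R.from_rotvec(o["orientation"]).as_matrix()
T=to_z(np.array([304.8,393.7]),100,"wrist",o); D=to_z(np.array([310,379.1]),85,"wrist",o)
print(T,D,(Rm.T@np.r_[T-D,0]))
```

```text
[634.26  46.17] [638.29  49.61] [ 4.61 -2.62 -0.  ]
```

```bash
python3 -m jog '[[0.6,0,0,0,0,0,1],[0.8,0,0,0,0,0,1],[0.8,0,0,0,0,0,1],[0.4,0.9,0,0,0,0,1],[0,0.9,0,0,0,0,1],[0,0.9,0,0,0,0,1],[0,0,0,0,0,0,1],[0,0,0.7,0,0,0,1],[0,0,0.8,0,0,0,1],[0,0,0.4,0,0,0,1],[0,0,0.08,0,0,0,1],[0,0,0,0,0,0,1]]'; python3 -m jog '[[0,0,0,0,0,0,0.1],[0,0,0,0,0,0,0.1],[0,0,0,0,0,0,0.1],[0,0,0,0,0,0,0.1],[0,0,0,0,0,0,0.1],[0,0,0,0,0,0,0.1],[0,0,0,0,0,0,0.1],[0,0,0,0,0,0,0.1],[0,0,0,0,0,0,0.1],[0,0,0,0,0,0,0.1],[0,0,0,0,0,0,0.1],[0,0,0,0,0,0,0.1]]'
```

```text
t: 17.6
ee_pos: [551.5, 35.8, 92.6]
orientation: [0.297, -3.127, 0.0]
ft_force: [0.7, -1.1, -0.6]
width: 88.0
grasp_force: 0.0
t: 18.8
ee_pos: [551.9, 36.5, 92.7]
orientation: [0.298, -3.127, 0.0]
ft_force: [-0.6, -0.4, 0.3]
width: 25.5
grasp_force: 30.0
```

```bash
python3 -m jog '[[0.055,-0.045,0,0,0,0,0.1],[0.06,-0.045,0,0,0,0,0.1],[0,0,0,0,0,0,0.1],[0,0,0,0,0,0,0.1],[0,0,0,0,0,0,0.1]]'
```

```text
t: 19.3
ee_pos: [547.8, 31.9, 92.7]
orientation: [0.298, -3.127, 0.0]
ft_force: [-0.6, 0.1, -0.7]
width: 25.4
grasp_force: 30.0
```

```bash
python3 -m jog '[[0,0,0,0,0,0,1],[0,0,0,0,0,0,1],[0,0,0,0,0,0,1],[0,0,0,0,0,0,1],[0,0,0,0,0,0,1],[0,0,-0.5,0,0,0,1],[0,0,-0.8,0,0,0,1],[0,0,-0.7,0,0,0,1],[0,-0.9,0,0,0,0,1],[0,-0.9,0,0,0,0,1],[-0.6,-0.9,0,0,0,0,1],[-0.8,0,0,0,0,0,1],[-0.8,0,0,0,0,0,1],[-0.5,0,0,0,0,0,1],[0,0,0,0,0,0,1],[0,0,0,0,0,0,1]]'
python3 - <<'E'
from h import *
o=ctrl.get_obs(); print(o["ee_pos"])
im=optics.get_image("wrist")[:,:,::-1]; cv2.imwrite("pics/w7.png",im)
q=[636,45,.19,76,37.6,5.3,-3]
p=project(model(q),"wrist",o); print(p)
u,v=p[2].astype(int); x0=min(max(u-50,0),540); y0=max(v-40,0); print(x0,y0)
cv2.imwrite("pics/m7.png",cv2.resize(im[y0:y0+75,x0:x0+100],(800,600),interpolation=cv2.INTER_CUBIC))
E
```

```text
t: 20.9
ee_pos: [673.7, -53.5, 172.0]
orientation: [0.298, -3.126, -0.0]
ft_force: [-1.3, 0.0, -0.3]
width: 87.9
grasp_force: 0.0
[673.66 -53.54 172.04]
[[776.02 -64.41]
 [107.18 -63.93]
 [461.11 188.08]
 [162.79 109.82]
 [503.23  51.45]
 [453.   182.79]
 [455.19 271.7 ]]
411 148
```

View pics/m7.png

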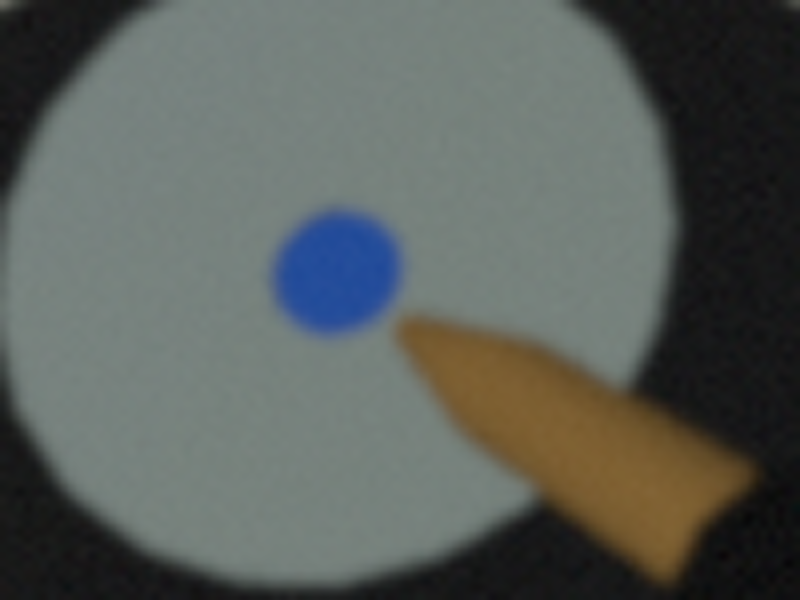

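```bash
python3 -m jog '[[0.42,-0.635,0,0,0,0,1],[0.42,-0.635,0,0,0,0,1],[0.42,-0.635,0,0,0,0,1],[0.42,-0.635,0,0,0,0,1],[0,0,0,0,0,0,1],[0,0,0.7,0,0,0,1],[0,0,0.8,0,0,0,1],[0,0,0.6,0,0,0,1],[0,0,0.3,0,0,0,1],[0,0,0,0,0,0,1]]'
python3 -m jog '[[0,0,0,0,0,0,0.1],[0,0,0,0,0,0,0.1],[0,0,0,0,0,0,0.1],[0,0,0,0,0,0,0.1],[0,0,0,0,0,0,0.1],[0,0,0,0,0,0,0.1],[0,0,0,0,0,0,0.1],[0,0,0,0,0,0,0.1],[0,0,0,0,0,0,0.1],[0,0,0,0,0,0,0.1],[0,0,0,0,0,0,0.1],[0,0,0,0,0,0,0.1]]'
```

```text
t: 21.95
ee_pos: [626.3, -165.1, 75.2]
orientation: [0.298, -3.124, -0.002]
ft_force: [-0.7, 0.2, 0.3]
width: 87.5
grasp_force: 0.0
t: 23.15
ee_pos: [627.6, -166.1, 76.6]
orientation: [0.298, -3.127, 0.0]
ft_force: [0.1, -0.9, 1.0]
width: 21.6
grasp_force: 30.0
```

Well centred. Pull toward the red end.

```bash
python3 -m jog '[[0.15,0,0,0,0,0,0.1],[0.25,0,0,0,0,0,0.1],[0.25,0,0,0,0,0,0.1],[0.25,0,0,0,0,0,0.1],[0.25,0,0,0,0,0,0.1],[0.25,0,0,0,0,0,0.1],[0.25,0,0,0,0,0,0.1],[0.2,0,0,0,0,0,0.1],[0,0,0,0,0,0,0.1],[0,0,0,0,0,0,0.1]]'
python3 -m jog '[[0.05,0,0,0,0,0,0.1],[0.05,0,0,0,0,0,0.1],[0.05,0,0,0,0,0,0.1],[0,0,0,0,0,0,0.1],[0,0,0,0,0,0,0.1]]'
```

```text
t: 24.15
ee_pos: [553.7, -180.3, 76.6]
orientation: [0.297, -3.125, -0.0]
ft_force: [-1.8, -2.6, -1.4]
width: 21.5
grasp_force: 30.0
t: 24.65
ee_pos: [549.3, -181.2, 76.7]
orientation: [-0.298, 3.127, -0.0]
ft_force: [3.5, -1.7, -5.9]
width: 22.0
grasp_force: 30.0
```

```bash
python3 -m jog '[[0.05,0,0,0,0,0,0.1],[0.05,0,0,0,0,0,0.1],[0,0,0,0,0,0,0.1],[0,0,0,0,0,0,0.1]]'
```

```text
t: 25.05
ee_pos: [548.7, -181.3, 76.7]
orientation: [-0.296, 3.121, -0.001]
ft_force: [15.1, 4.1, -15.9]
width: 21.7
grasp_force: 30.0
```

```bash
python3 -m jog '[[0.03,0,0,0,0,0,0.1],[0,0,0,0,0,0,0.1],[0,0,0,0,0,0,1],[0,0,0,0,0,0,1],[0,0,0,0,0,0,1],[0,0,0,0,0,0,1],[0,0,0,0,0,0,1],[0,0,0,0,0,0,1],[0,0,-0.5,0,0,0,1],[0,0,-0.8,0,0,0,1],[0,0,-0.8,0,0,0,1],[-0.5,0.5,-0.4,0,0,0,1],[-0.9,0.7,0,0,0,0,1],[-0.9,0.7,0,0,0,0,1],[-0.5,0.5,0,0,0,0,1],[0,0,0,0,0,0,1],[0,0,0,0,0,0,1]]'
python3 - <<'E'
from h import *
o=ctrl.get_obs(); print(o["ee_pos"])
im=optics.get_image("wrist")[:,:,::-1]; cv2.imwrite("pics/w8.png",im)
p=project(model([636,45,.19,0,33.1,1.6,-3]),"wrist",o); print(p)
u,v=p[2].astype(int); x0=min(max(u-40,0),560); y0=max(v-40,0); print(x0,y0)
a=cv2.resize(im[y0:y0+75,x0:x0+80],(400,375),interpolation=cv2.INTER_CUBIC)
u,v=p[3].astype(int); x1=max(u-40,0); y1=max(v-35,0); print(x1,y1)
b=cv2.resize(im[y1:y1+75,x1:x1+80],(400,375),interpolation=cv2.INTER_CUBIC)
cv2.imwrite("pics/m8.png",np.hstack([a,b]))
E
```

```text
t: 26.75
ee_pos: [635.5, -66.4, 176.3]
orientation: [0.3, -3.126, 0.0]
ft_force: [-0.2, -1.1, -0.2]
width: 87.5
grasp_force: 0.0
[635.46 -66.43 176.31]
[[754.82   1.8 ]
 [127.92   1.5 ]
 [459.38 237.49]
 [166.62  51.47]
 [493.33 114.32]
 [447.88 224.66]
 [450.24 305.9 ]]
419 197
126 16
```

View pics/m8.png

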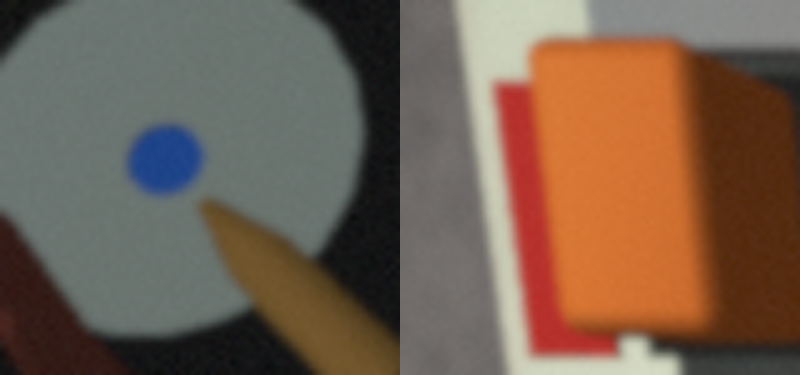

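Run:
```python
from h import *
o=ctrl.get_obs(); Rm=R.from_rotvec(o["orientation"]).as_matrix()
def go(o,t,d):
    T=to_z(np.array(t),100,"wrist",o);D=to_z(np.array(d),85,"wrist",o); print(T-D)
go(o,[419+203/5,197+201/5],[419+165/5,197+159/5])
o2=dict(ee_pos=[673.66,-53.54,172.04],orientation=[.298,-3.126,0])
go(o2,[411+400/8,148+322/8],[411+338/8,148+271/8])
```

```text
[0.68 0.33]
[0.86 0.07]
```

```bash
python3 -c "
from workcell import ctrl; print(ctrl.close_job())"
```

```text
the job is handed in; nothing more can be done
None
```

I slid the lock to its free stop, moved the carrier until the pointer stood within about 1 mm of the blue dot's centre (measured from the wrist camera), then pulled the lock back about 80 mm to its red-end stop; the job is handed in and the close gave no verdict.

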